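# Snap the aerial rod out of its clips

## Task

Two ferrite aerial rods lie in sprung clips on two stands; the long one with the copper coil near one end has to go to test. First take the round aluminium valve shield that stands in front of it out of the way and stand it upright on the free part of the wooden turntable, then pull the coil rod straight forward out of its clips and lay it gently in both V notches of the wooden cradle, midway along, its bare end towards the end stop. The ferrite is brittle, so never drop it or lay it on the bench, and leave the plain rod in its clips and everything else where it is.

Things in the scene. Friction and masses are not known exactly. Their poses are not given: they have to be found in the camera images.
- coil_rod: The rod to take: dark round ferrite bar 12 mm diameter, 180 mm long, about 100 g. Origin at the middle of its axis; y runs along the rod, towards the coil end. Near the +y end sits a copper coil, 23 mm diameter, from y = 65 to 87 mm; the rest is bare. At the start it lies in the clips of coil_stand with its coil end to the stand's +y.
- coil_stand: The aluminium stand that holds the coil rod. Origin under the middle of its clips, on the bench, below the middle of the rod. Base plate 56 x 146 x 6 mm (x -24..32 mm); two posts 14 mm wide at y = +-55 mm, behind the rod at x 13.5..21.5 mm, 78 mm high; between the posts nothing but the base plate. The clips are open to -x, the stand's front. Fixed to the bench.
- plain_stand: A stand just like coil_stand, same axes, sizes and clips, that holds the plain rod.
- plain_rod: Plain dark ferrite bar without coil, 12 mm diameter, 140 mm long, origin at the middle, y along it; stays in the clips of plain_stand.
- shield: Round aluminium valve shield, a closed can 34 mm diameter, 68 mm high (straight-sided up to 50 mm, 31 mm diameter above that to 62 mm), about 40 g, standing upright. Origin at the centre of its foot, z up. At the start it stands 58 to 72 mm in front of the coil rod's axis, within 20 mm of the rod's middle sideways.
- turntable_top (a point): Centre of the flat top of the round wooden turntable: 190 mm diameter, top 28 mm above the bench; it does not turn.
- speaker: Chrome loudspeaker frame lying face down on the turntable, its centre 45 mm from the turntable's: rim 96 mm diameter, 5 mm thick, narrowing to a 44 mm magnet whose top is 45 mm above the rim's foot. Origin at the centre of its foot.
- cradle_seat (a point): Point on the axis of a rod laid properly in the cradle, midway along, 38.5 mm above the bench. y runs along the groove, away from the end stop: the coil goes to +y. Between the two notches there is only the base plate, 8 mm thick.
- capacitor: Brown mica-cased capacitor block 50 (x) x 30 (y) mm, 46 mm high with its terminals. Origin under its centre. Leave alone.
- bakelite_knob: Cream bakelite knob, 38 mm diameter, 20 mm high. Origin under its centre. Leave alone.
- screwdriver: Stubby brass-handled screwdriver lying along its x, 98 mm long, 22 mm thick, origin on the bench near its middle. Leave alone.
- spray_can: Upright spray can, 52 mm diameter, 170 mm high. Origin under its centre. Leave alone.
- screw_tin: Small open steel tin, 56 mm diameter, 24 mm high. Origin under its centre. Leave alone.
- coil_mid (a point): Middle of the copper coil, on the rod's axis, 76 mm from the rod's middle.
- cradle: Wooden cradle, fixed; origin on the bench under cradle_seat, same axes. Base 60 mm wide; two 90 degree V notches, each 16 mm thick, at y = +-45 mm, 34 mm wide at the mouth, highest point 49 mm. At y = -108 mm stands the end stop, a plate 60 mm wide and 60 mm high; the rod's bare end goes to that side.
- coil_stand_seat (a point): Point on the rod's axis midway between coil_stand's two clips, 60 mm above the bench; stand's axes. Each steel clip is 14 mm wide at y = +-55 mm, reaches 9 mm forward (-x) and 17 mm up and down. Its jaws are pivoted and sprung: about 8 to 15 N on the middle of the rod, level and straight forward, snaps it out; after 15 mm it is free. Pulling upwards does not free it.
There are look-alikes about, which are no part of the job. There is more than one size of the shield; the one meant has the size given above.

How it is judged:
By the outcome, as a careful person would: the job done as asked, in the order asked, and still so for the second after the job is handed in, with the robot touching nothing.
It also fails if it takes over 61 s, if anything falls off the work surface, if the arm or the gripper's body presses on something with over 40 N, if the wrist force passes 120 N, or if a joint passes its speed limit or range.

## Robot

A 6-joint arm with a two-finger parallel gripper is mounted at the origin on the work surface. World frame = base frame: x ahead of the robot, y to its left, z up, the work surface at z = 0. Lengths are in mm, angles in rad, forces in N, time in s.
With the tool pointing down it reaches from about 350 to 975 mm from the base axis. Payload 7.1 kg.
Tool frame: the origin (TCP) lies at the very end of the fingers, on their centre line; the grasp point (between the pads) lies 19 mm behind it; z points along the fingers, y is the line along which they close (so a half turn about z gives the same grasp; the last joint's range is limited). The gripper opens to 88 mm and grips with 3 to 60 N. Pads are 20 mm wide; open, the fingers measure 115 mm over their backs; the gripper's body (75 mm by 178 mm) begins 61 mm behind the grasp point.
Start: joints at [-1.26, 0.423, 1.63, -0, 1.089, -0.019], TCP at [202.426, -591.294, 183.575] pointing down, gripper open.
Joint ranges: [-3, 3], [-0.9, 2.11], [0.09, 2.58], [-1.31, 4.45], [0.11, 2.69], [-2.54, 2.54]. Speed limits (rad/s): [2.39, 2.39, 3.01, 3.14, 3.14, 3.14].

## Interface

Orientations are given as a rotation vector (axis times angle).
In Python, from workcell import get_obs, get_image, job, models gives the robot as it stands.
- The arm moves only by the tool jog_arm, never from a script. Its argument "increments" is one flat list of numbers, 7 for each row, row after row: the turn, a rotation vector about the tool's x, y, z in degrees, then the shift along the tool's x, y, z in mm, then the opening in per cent of the stroke, from 0 (shut) to 100 (fully open). A call has 1 to 12 rows; each row shifts and turns the commanded pose from where the row before left it, along the tool's axes as they then stand; what a row does not reach is not made up. A row lasts 1/8 s, in which the tool goes at most 62.5 mm and 10.7 degrees, less where a joint would pass 70% of its speed; a pose out of reach is approached as far as the arm can. A call is refused whole if a number of a shift passes 62.5 or a number of a turn 10.7, either way. A call with a gripper value outside its range is refused whole. The fingers move at their own pace and stop on an object; the grip force is fixed at half the most. Time passes only in rows, so rows that do not move let the fingers close. It gives the time, the measured TCP pose, the force, the opening and the grip force at its end, in the units of the state.
- get_obs(): the state, without advancing time (a new reading comes with each control period).
- get_image(name): name is "scene" or "top" or "wrist"; returns a dict with "pixels" (420x560x3 uint8, blue, green, red), "depth" (420x560 float32, mm along the optical axis (not along the pixel's ray), 0 where there is no reading), "fx", "fy", "cx", "cy" (pixels), "k1" (the pictures are not rectified: a ray, as slopes to the right and down, at radius r is drawn at 1 + k1 r^2 times it, then the intrinsics apply), "cam_to_world" (4x4, takes a point from camera to world coordinates); the wrist camera has in their place "tool_from_camera" (4x4, takes a point from camera to tool coordinates, whose origin is the TCP and whose axes are the flange's). Camera axes: x right, y up, looking along -z (the intrinsics and any distortion apply to the point x, -y, -z); pixel columns grow to the right and rows downward; lengths in mm; the calibration is good to about 2 mm. A picture is of the moment at which its call begins: read the wrist's pose just before it.
- job.close_job(): hands the job in; it is judged then, once.
Trained networks look in the newest picture that a camera, given by its name, has taken for a name from the list of things; names that differ only in an ending like _2 or _b are one class to them, and where a whole thing is asked for, a point or a joint stands for the part that bears it (a point fixed in the world has none). Each returns a list of dicts, best first, with "p" (0 to 1); they miss things now and then, are a little off and sometimes report something else, mostly with a low value. They report only what shows in the picture. A call takes as long as a camera call. They do not tell look-alikes from the thing itself.
- models.look_for(target, camera): "centre" ([x, y, z] in mm, in world coordinates, good to about 4 mm: the middle of the surface that is visible of it).
- models.regions_of(target, camera): "region" (420x560 bool, what is visible of it).
The state is a dict: "t": time; "qpos": joint angles; "qvel": joint speeds; "joint_torque": joint torques, N m; "ee_pos": TCP position; "orientation": TCP orientation; "ft_force": force on the tool from outside, world axes, zero at the start; "moment": the same for the moment, N m; "width": finger opening in mm; "grasp_force": force on a finger pad.
Only numpy, scipy, OpenCV 4.12 (cv2) and the standard library are available. Lean on these libraries where they do the work, as an engineer would, in place of code of your own. Each camera call takes 0.05 s, during which the arm holds its last target. There are 200 camera calls.

## Working session

There is one attempt and no reset: what is moved stays moved. The work goes in short steps, Python scripts to look and compute and a tool call to move; the robot and the scene stay as the last step left them, time stands still between calls to the robot, and variables do not carry over. Pictures are saved under pics/ and viewed, at most 10 in all, crops included, and the job is handed in when it is done.

Besides the shell and the picture viewer there is one more tool, called as name(argument=value, ...), one argument or row to a line, values as JSON. jog_arm: Moves the arm, as the interface text tells. Its arguments: {"type":"object","properties":{"increments":{"type":"array"}},"required":["increments"]}

```bash
mkdir -p pics; ls; cat > h.py <<'E'
import numpy as np, cv2
from scipy.spatial.transform import Rotation as R
from workcell import get_obs, get_image, job, models
def cloud(im, T=None):
    h,w=im["depth"].shape
    v,u=np.mgrid[0:h,0:w].astype(float)
    K=np.array([[im["fx"],0,im["cx"]],[0,im["fy"],im["cy"]],[0,0,1.]])
    p=cv2.undistortPoints(np.stack([u,v],-1).reshape(-1,1,2),K,np.array([im["k1"],0,0,0.]))
    p=p.reshape(h,w,2); d=im["depth"]
    P=np.stack([p[...,0]*d,-p[...,1]*d,-d,np.ones_like(d)],-1)
    M=im["cam_to_world"] if T is None else T@im["tool_from_camera"]
    P=(P@np.asarray(M).T)[...,:3]; P[d<=0]=np.nan
    return P
def toolT(o):
    T=np.eye(4); T[:3,:3]=R.from_rotvec(o["orientation"]).as_matrix(); T[:3,3]=o["ee_pos"]; return T
E
python3 - <<'E'
from h import *
o=get_obs(); print(o)
for c in ["scene","top","wrist"]:
    im=get_image(c); cv2.imwrite(f"pics/{c}0.png",im["pixels"])
    P=cloud(im,toolT(o) if c=="wrist" else None); np.savez(f"{c}0.npz",P=P,px=im["pixels"])
    if c!="wrist":
      for t in ["coil_rod","coil_mid","coil_stand","plain_rod","shield","turntable_top","speaker","cradle","capacitor","bakelite_knob","screwdriver","spray_can","screw_tin"]:
        print(c,t,[(round(r["p"],2),np.round(r["centre"]).tolist()) for r in models.look_for(t,c)][:4])
print(get_obs()["t"])
E
```

```text
pics
{'t': 0.0, 'qpos': array([-1.26000936e+00,  4.23847914e-01,  1.63070738e+00, -2.18667826e-05,
        1.08858485e+00, -1.90113794e-02]), 'qvel': array([ 7.10545575e-04, -4.63960375e-04,  7.63088022e-04,  5.13850819e-04,
        7.76391508e-04,  7.57298500e-05]), 'joint_torque': array([ 3.66990457e-05, -5.44630587e+01, -2.73664945e+01,  6.43752306e-02,
        2.27419962e-02, -9.82155643e-05]), 'ee_pos': array([ 202.22719114, -590.71670142,  182.79049987]), 'orientation': array([-3.09746653e+00, -5.15466318e-01,  3.83275493e-04]), 'ft_force': array([ 0.2428791 , -0.79015583,  0.45238718]), 'moment': array([ 0.0249334 , -0.02342113, -0.03777166]), 'grasp_force': 0.0, 'width': 87.50322961399331}
scene coil_rod [(0.83, [668.0, -150.0, 70.0])]
scene coil_mid [(0.65, [668.0, -151.0, 65.0])]
scene coil_stand [(0.78, [684.0, -180.0, 4.0])]
scene plain_rod [(0.55, [652.0, 186.0, 67.0])]
scene shield [(0.87, [604.0, -159.0, 51.0]), (0.86, [554.0, -49.0, 69.0]), (0.73, [734.0, -282.0, 68.0])]
scene turntable_top [(0.96, [455.0, -286.0, 30.0])]
scene speaker [(0.97, [411.0, -316.0, 41.0]), 
[... 356 characters left out ...]
0, -182.0, 6.0])]
top coil_rod [(0.83, [668.0, -167.0, 63.0])]
top coil_mid [(0.56, [664.0, -170.0, 63.0])]
top coil_stand [(0.73, [661.0, -176.0, 8.0]), (0.28, [422.0, -4.0, 167.0])]
top plain_rod []
top shield [(0.71, [717.0, -295.0, 87.0]), (0.52, [536.0, -62.0, 93.0]), (0.51, [593.0, -168.0, 63.0])]
top turntable_top []
top speaker [(0.78, [391.0, -316.0, 38.0])]
top cradle [(0.96, [419.0, 275.0, 11.0])]
top capacitor [(0.54, [528.0, 9.0, 41.0])]
top bakelite_knob [(0.5, [600.0, 18.0, 13.0])]
top screwdriver [(0.76, [343.0, -124.0, 17.0])]
top spray_can [(0.64, [423.0, -2.0, 168.0]), (0.42, [661.0, -178.0, 4.0])]
top screw_tin [(0.7, [396.0, 106.0, 9.0]), (0.57, [525.0, 4.0, 39.0])]
1.45
```

```bash
python3 - <<'E'
import cv2,numpy as np
a=cv2.imread("pics/top0.png");b=cv2.imread("pics/scene0.png")
cv2.imwrite("pics/t0.png",cv2.resize(a,(784,588),interpolation=cv2.INTER_CUBIC))
cv2.imwrite("pics/s0.png",cv2.resize(b,(784,588),interpolation=cv2.INTER_CUBIC))
E
```

```text
(no output)
```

View pics/t0.png

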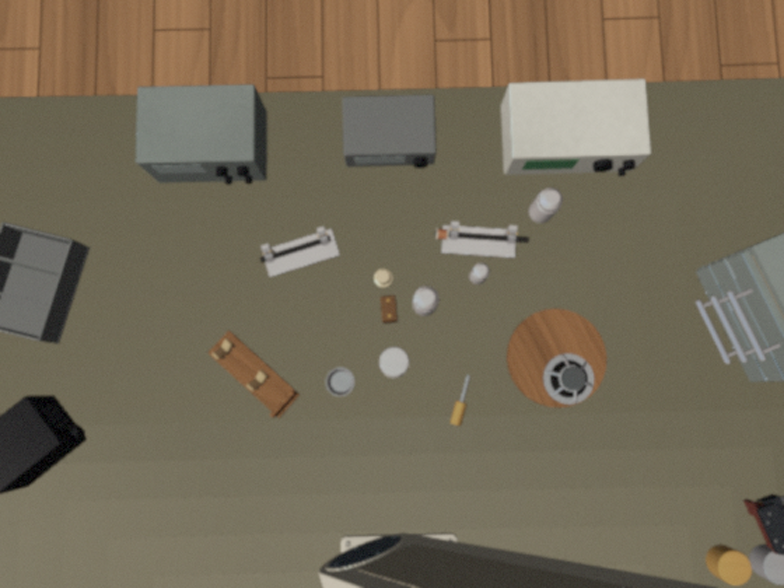

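View pics/s0.png

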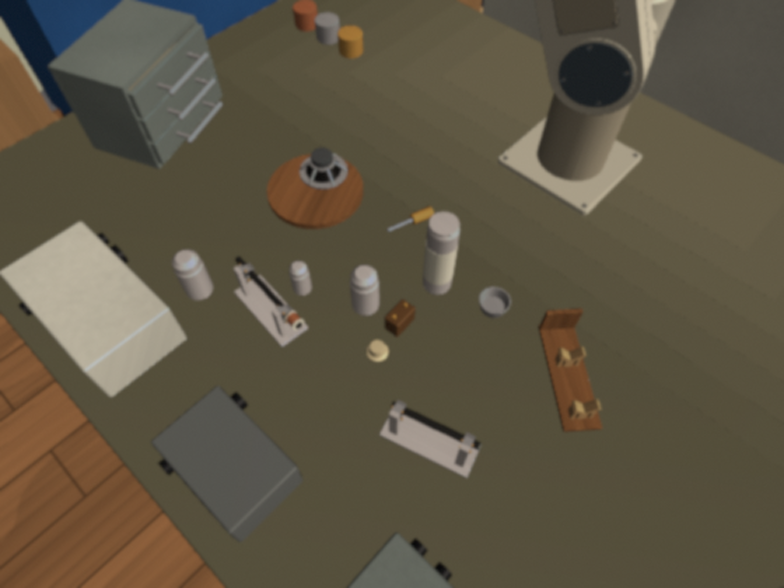

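The top picture (784 px) shows the coil rod at (482,236), with its copper coil at (441,234) and the plain rod at (295,250). There are three shield candidates: the small one at (479,272) in front of the coil rod, and larger ones at (424,300) and (544,205), plus the spray can at (393,362). I choose the can at (479,272), since it is the smallest and stands in front of the coil rod. The free side of the turntable is up-left of the speaker, around (545,335). The cradle's end stop is at (285,398).

```bash
python3 - <<'E'
from h import *
t=np.load("top0.npz");s=np.load("scene0.npz")
for n,d in (("top",t),("scene",s)):
    P=d["P"];px=d["px"].astype(int)
    x,y,z=P[...,0],P[...,1],P[...,2]
    def box(x0,x1,y0,y1,z0,z1): return (x>x0)&(x<x1)&(y>y0)&(y<y1)&(z>z0)&(z<z1)
    bench=box(450,700,-400,300,-15,15); print(n,"bench z",np.nanmedian(z[bench]))
    for nm,b in (("shield",(560,635,-210,-125)),("big1",(500,590,-110,-20)),("big2",(690,780,-330,-240))):
        m=box(*b,12,110); p=P[m]
        if len(p)<5: print(nm,len(p)); continue
        (c,r)=cv2.minEnclosingCircle(p[:,:2].astype(np.float32))
        m2=m&(z>np.nanpercentile(p[:,2],98)-6)
        print(n,nm,len(p),"ztop",np.percentile(p[:,2],[50,90,98]).round(),"circ",np.round(c),round(r,1),"topmean",P[m2].mean(0).round(1))
    # dark rod
    m=box(640,700,-290,-60,48,75)&(px.max(-1)<75); p=P[m]
    if len(p)>10:
        l=cv2.fitLine(p[:,:2].astype(np.float32),cv2.DIST_HUBER,0,.01,.01).ravel()
        q=(p[:,:2]-l[2:])@l[:2]; print(n,"rod",len(p),l.round(3),"ext",q.min().round(),q.max().round(),"ang",np.degrees(np.arctan2(l[1],l[0])).round(1), "z",np.percentile(p[:,2],[10,50,90]).round(1), "ends",(l[2:]+q.min()*l[:2]).round(),(l[2:]+q.max()*l[:2]).round())
    cop=box(640,700,-290,-60,48,85)&(px[...,2]>px[...,0]+35); print(n,"copper",cop.sum(),P[cop].mean(0).round(1))
    # turntable
    m=box(330,580,-420,-180,24,33); p=P[m][:,:2].astype(np.float32)
    c,r=cv2.minEnclosingCircle(cv2.convexHull(p)); print(n,"tt",len(p),np.round(c,1),round(r,1),np.nanmedian(P[m][:,2]).round(1))
    m=box(330,580,-420,-180,60,85); print(n,"magnet",P[m].mean(0).round(1),np.ptp(P[m],0).round())
    # cradle
    m=box(330,520,180,380,4,13); p=P[m][:,:2].astype(np.float32)
    print(n,"cradle base",len(p),cv2.minAreaRect(p), "z",np.nanmedian(P[m][:,2]).round(1))
    m=box(330,520,180,380,30,53); p=P[m]; print(n,"cradle notch",len(p));
    k=cv2.kmeans(p[:,:2].astype(np.float32),2,None,(3,50,.1),5,2) if n=="x" else None
    m2=box(330,520,180,380,53,66); print(n,"stop",m2.sum(),P[m2].mean(0).round(1))
    k=cv2.kmeans(p.astype(np.float32)[:,:2],3,None,(3,50,.1),5,2); print(k[2].round(1).tolist(),np.bincount(k[1].ravel()))
    m=box(630,720,-260,-90,2,12); p=P[m][:,:2].astype(np.float32); print(n,"stand base",len(p),cv2.minAreaRect(p))
E
```

```text
top bench z -0.27882156409134495
top shield 158 ztop [63. 69. 72.] circ [ 601. -170.] 16.8 topmean [ 601.3 -171.3   68.7]
top big1 305 ztop [ 93.  98. 100.] circ [546. -63.] 23.7 topmean [547.6 -63.8  97. ]
top big2 397 ztop [ 89.  99. 102.] circ [ 732. -302.] 24.3 topmean [ 732.5 -302.1   98.6]
top rod 100 [ 9.80000e-02  9.95000e-01  6.66003e+02 -1.94138e+02] ext -67.0 64.0 ang 84.4 z [62.3 64.7 67.5] ends [ 659. -261.] [ 672. -131.]
top copper 50 [ 673.7 -103.2   68.1]
top tt 2842 [ 435.4 -312.6] 94.6 27.7
top magnet [ 394.5 -329.8   71.4] [41. 45. 19.]
top cradle base 1167 ((424.4407958984375, 279.9412841796875), (190.92495727539062, 191.79296875), 2.0794663429260254) z 7.3
top cradle notch 221
top stop 79 [360.4 211.3  58.6]
[[404.1000061035156, 261.79998779296875], [465.1000061035156, 327.5], [359.70001220703125, 207.1999969482422]] [95 99 27]
top stand base 779 ((675.1650390625, -174.47390747070312), (169.08399963378906, 89.19950103759766), 89.82223510742188)
scene bench z 0.7951067245685408
scene shield 272 ztop [52. 68. 70.] circ [ 600. -168.] 17.0 topmean [ 601.  -167.6   67
[... 207 characters left out ...]
  9.95000e-01  6.65151e+02 -1.91401e+02] ext -71.0 109.0 ang 84.3 z [62.7 65.7 67.6] ends [ 658. -262.] [676. -83.]
scene copper 69 [ 673.8 -103.3   68.6]
scene tt 2213 [ 434.3 -313.1] 97.0 28.5
scene magnet [ 395.4 -326.3   71.3] [44. 43. 17.]
scene cradle base 1631 ((425.22344970703125, 281.0406188964844), (186.30857849121094, 196.04176330566406), 1.3374686241149902) z 8.6
scene cradle notch 454
scene stop 118 [359.1 212.   59.3]
[[402.79998779296875, 262.6000061035156], [463.79998779296875, 328.20001220703125], [360.3999938964844, 213.39999389648438]] [154 168 132]
scene stand base 867 ((674.9639282226562, -174.30520629882812), (89.84600067138672, 168.4326934814453), 0.027246978133916855)
```

jog_arm(
  increments=[0,0,0,25,-13,0,100,0,0,0,51,-27,0,100,0,0,0,51,-27,0,100,0,0,0,51,-27,0,100,0,0,0,51,-27,0,100,0,0,0,51,-27,0,100,0,0,0,51,-27,0,100,0,0,0,51,-27,0,100,0,0,0,51,-27,0,100,0,0,0,51,-27,0,100,0,0,0,29.5,-15,0,100,0,0,0,0,0,0,100],
)

```text
t: 2.95
ee_pos: [601.8, -166.8, 183.4]
orientation: [3.098, 0.521, 0.001]
ft_force: [-0.6, 0.4, -0.4]
width: 88.0
grasp_force: 0.0
```

```bash
python3 - <<'E'
from h import *
o=get_obs(); im=get_image("wrist"); T=toolT(o); P=cloud(im,T); px=im["pixels"]
np.savez("w1.npz",P=P,px=px); cv2.imwrite("pics/w1.png",px)
print(o["t"],o["ee_pos"],o["orientation"],im["tool_from_camera"])
x,y,z=P[...,0],P[...,1],P[...,2]
m=(x>560)&(x<640)&(y>-215)&(y<-120)&(z>20)&(z<80)
m2=m&(z>60); print("shield",m.sum(),cv2.minEnclosingCircle(P[m][:,:2].astype(np.float32)),P[m2].mean(0),np.nanpercentile(z[m],98))
m=(x>640)&(x<700)&(y>-290)&(y<-60)&(z>48)&(z<75)&(px.max(-1)<75); p=P[m]
l=cv2.fitLine(p[:,:2].astype(np.float32),cv2.DIST_HUBER,0,.01,.01).ravel(); q=(p[:,:2]-l[2:])@l[:2]
print("rod",len(p),l,(l[2:]+q.min()*l[:2]).round(),(l[2:]+q.max()*l[:2]).round())
E
```

```text
2.95 [ 601.79261943 -166.83072577  183.41097997] [3.09809440e+00 5.20758254e-01 5.59356309e-04] [[ 2.24386684e-05  9.51805391e-01  3.06702620e-01  8.48006196e+01]
 [ 9.99999993e-01 -5.82487407e-05  1.07605201e-04 -9.12184331e-01]
 [ 1.20284252e-04  3.06702615e-01 -9.51805385e-01 -2.02233545e+02]
 [ 0.00000000e+00  0.00000000e+00  0.00000000e+00  1.00000000e+00]]
shield 1054 ((600.3291015625, -169.1040496826172), 16.824377059936523) [ 601.30866805 -168.84181491   67.11718524] 70.11416626328186
rod 1503 [ 9.5668480e-02  9.9541324e-01  6.6513110e+02 -1.8511873e+02] [ 658. -261.] [ 673. -108.]
```

View pics/w1.png

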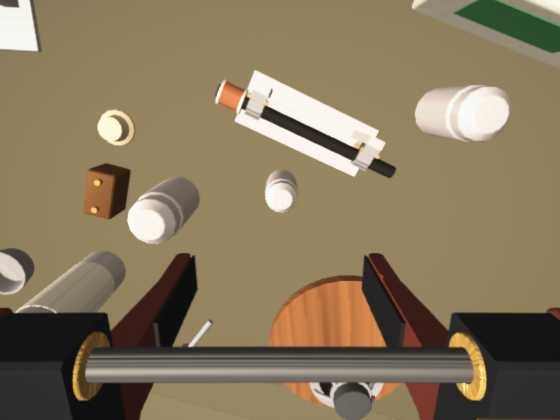

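The small can, at (281,190), is the one in front of the coil rod. It measures 34 mm across and 68 mm high, so the choice is confirmed. Next I go down and grip it.

jog_arm(
  increments=[0,0,0,-0.5,1,25,100,0,0,0,0,0,45,100,0,0,0,0,0,45,100,0,0,0,0,0,25,100,0,0,0,0,0,15,100,0,0,0,0,0,0,100,0,0,0,0,0,0,0,0,0,0,0,0,0,0,0,0,0,0,0,0,0,0,0,0,0,0,0,0,0,0,0,0,0,0,0,0,0,0,0,0,0,0],
)

```text
t: 4.5
ee_pos: [600.4, -169.7, 28.6]
orientation: [3.099, 0.516, -0.0]
ft_force: [0.7, -0.0, -1.0]
width: 31.2
grasp_force: 0.0
```

jog_arm(
  increments=[0,0,0,0,0,0,0,0,0,0,0,0,0,0],
)

```text
t: 4.75
ee_pos: [600.9, -169.8, 29.3]
orientation: [3.099, 0.516, 0.002]
ft_force: [-1.1, 0.8, 6.7]
width: 11.4
grasp_force: 3.3
```

```bash
python3 - <<'E'
from h import *
o=get_obs(); print(o["width"],o["grasp_force"],o["ft_force"])
for c in("wrist","scene"):
    im=get_image(c); P=cloud(im,toolT(o) if c=="wrist" else None); px=im["pixels"]; np.savez(c+"2.npz",P=P,px=px)
    if c=="wrist": a=px
    else: b=cv2.resize(px[150:290,130:320],None,fx=2.2,fy=2.2)
b=cv2.copyMakeBorder(b,0,max(0,420-b.shape[0]),0,0,0)[:420]; out=np.hstack([cv2.resize(a,(380,285)),np.zeros((285,1,3),np.uint8)])
out=cv2.copyMakeBorder(out,0,135,0,0,0); cv2.imwrite("pics/w2.png",np.hstack([out,b])[:, :800])
E
```

```text
11.413303386603957 3.2582685188390315 [-1.1343285   0.82675951  6.72033701]
```

View pics/w2.png

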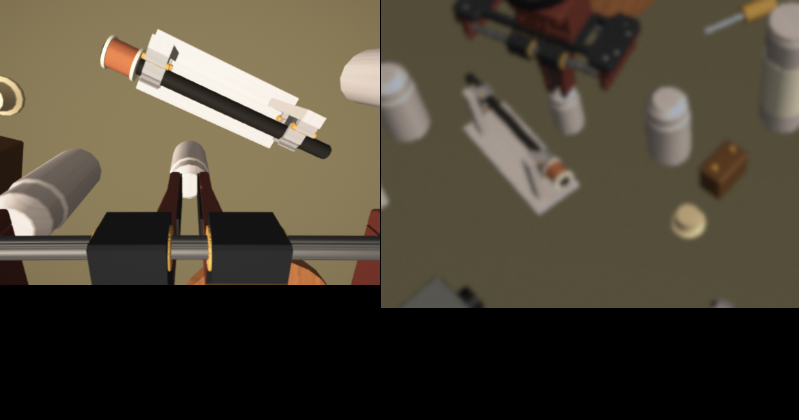

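The shield is still upright, at (190,165) in the wrist view, but it sits just ahead of the closed fingers. It may have slipped out, so I'm measuring where it stands now.

```bash
python3 - <<'E'
from h import *
for c in ("wrist2","scene2"):
    d=np.load(c+".npz");P=d["P"];px=d["px"].astype(int);x,y,z=P[...,0],P[...,1],P[...,2]
    white=(px.max(-1)-px.min(-1)<45)&(px.min(-1)>70)
    m=(x>585)&(x<652)&(y>-205)&(y<-130)&(z>12)&(z<75)&white
    p=P[m]; print(c,m.sum(),p.mean(0).round(1),np.nanpercentile(p,[2,98],axis=0).round(1).tolist())
    for a,b in((12,30),(30,45),(45,58),(58,75)):
        q=P[m&(z>a)&(z<b)]
        if len(q)>5: print(a,b,len(q),np.percentile(q[:,:2],[3,50,97],axis=0).round(1).tolist())
    m=(x>640)&(x<700)&(y>-290)&(y<-60)&(z>48)&(z<75)&(px.max(-1)<75); p=P[m]
    l=cv2.fitLine(p[:,:2].astype(np.float32),cv2.DIST_HUBER,0,.01,.01).ravel(); q=(p[:,:2]-l[2:])@l[:2]
    print("rod",len(p),l.round(3),(l[2:]+q.min()*l[:2]).round(),(l[2:]+q.max()*l[:2]).round())
E
```

```text
wrist2 2777 [ 608.6 -166.3   53. ] [[590.4, -180.7, 14.9], [616.6, -153.0, 69.9]]
12 30 392 [[601.4, -181.1], [614.5, -163.8], [616.7, -152.8]]
30 45 408 [[600.8, -181.5], [614.5, -163.8], [616.8, -152.8]]
45 58 595 [[601.0, -181.4], [613.5, -164.1], [616.6, -153.1]]
58 75 1382 [[589.7, -176.0], [606.7, -168.1], [614.7, -156.9]]
rod 5612 [ 9.50000e-02  9.95000e-01  6.65540e+02 -1.82586e+02] [ 658. -261.] [ 673. -107.]
scene2 203 [ 605.5 -159.8   45.2] [[588.0, -173.0, 13.3], [616.7, -153.5, 72.6]]
12 30 47 [[590.9, -167.0], [605.7, -155.4], [615.6, -152.9]]
30 45 46 [[588.6, -163.8], [606.0, -156.2], [615.3, -153.9]]
45 58 49 [[589.4, -172.5], [609.2, -159.9], [617.0, -154.9]]
58 75 61 [[591.4, -173.2], [607.6, -160.8], [614.8, -154.7]]
rod 148 [ 1.01000e-01  9.95000e-01  6.65198e+02 -1.92137e+02] [ 658. -262.] [676. -84.]
```

```bash
python3 - <<'E'
from h import *
o=get_obs(); T=toolT(o); Ti=np.linalg.inv(T)
im=get_image("top"); Pt=cloud(im)
for c in ("wrist2","scene2","top"):
    P=Pt if c=="top" else np.load(c+".npz")["P"]; px=im["pixels"] if c=="top" else np.load(c+".npz")["px"]
    L=P@Ti[:3,:3].T+Ti[:3,3]
    m=(abs(L[...,0])<25)&(abs(L[...,1])<50)&(L[...,2]>-70)&(L[...,2]<40)
    px=px.astype(int); dark=m&((px.max(-1)<70)|(px[...,2]>px[...,0]*1.8))
    p=L[dark]; print(c,len(p))
    for a in range(-70,40,10):
        q=p[(p[:,2]>=a)&(p[:,2]<a+10)]
        if len(q)>3: print(a,len(q),"x",q[:,0].min().round(),q[:,0].max().round(),"y",np.percentile(q[:,1],[0,25,50,75,100]).round(1))
im=get_image("wrist"); px=im["pixels"]
cv2.imwrite("pics/w3.png",cv2.resize(px[180:330,200:360],(768,720))[:600])
print(get_obs()["width"],get_obs()["qpos"])
E
```

```text
wrist2 1165
-70 502 x -9.0 12.0 y [-15.7 -10.3  -0.6   8.3  14. ]
-60 386 x -9.0 12.0 y [-15.2 -10.4   5.    8.7  13.6]
-50 275 x 6.0 12.0 y [-15.1 -10.4   5.2   9.4  13.5]
scene2 76
-70 32 x -10.0 12.0 y [-14.1 -13.1  -7.6   3.6  11.6]
-60 31 x -8.0 12.0 y [-14.  -12.4  -8.3   4.5  12.7]
-50 13 x -10.0 12.0 y [-13.1   3.2   4.5   5.6  11. ]
top 0
0.6457791761777462 [-2.94229147e-01  6.20864529e-01  1.71369874e+00  7.45310303e-04
  8.04577322e-01  9.46424624e-01]
```

View pics/w3.png

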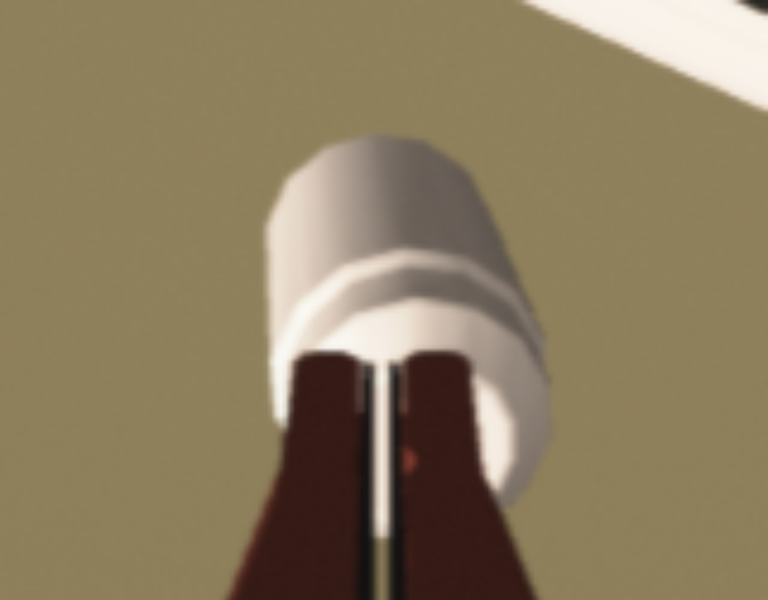

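```bash
python3 - <<'E'
from h import *
T1=np.eye(4);T1[:3,:3]=R.from_rotvec([3.0981,.52076,.00056]).as_matrix();T1[:3,3]=[601.793,-166.831,183.411]
for c,T in (("w1",T1),("wrist2",toolT(get_obs()))):
    d=np.load(c+".npz");Ti=np.linalg.inv(T);L=d["P"]@Ti[:3,:3].T+Ti[:3,3]
    px=d["px"].astype(int)
    m=(abs(L[...,0])<30)&(abs(L[...,1])<62)&(L[...,2]>-120)&(L[...,2]<60)&(px.max(-1)<110)
    p=L[m]
    for s in(-1,1):
        q=p[p[:,1]*s>0]; print(c,s,len(q),"zmax",np.percentile(q[:,2],[50,95,99,100]).round(1)); q=q[q[:,2]>np.percentile(q[:,2],97)-20]; print("  x",np.percentile(q[:,0],[1,99]).round(1),"y",np.percentile(q[:,1],[1,50,99]).round(1))
o=get_obs();print(o["ee_pos"],o["ft_force"],o["t"])
E
```

```text
w1 -1 5046 zmax [-88.6 -47.8 -42.  -39.5]
  x [-9.4 11.8] y [-53.5 -45.3 -44.7]
w1 1 4177 zmax [-84.1 -46.7 -41.7 -39.4]
  x [-9.4 11.8] y [42.8 43.3 51.5]
wrist2 -1 1998 zmax [-80.6 -46.6 -40.5  30. ]
  x [-24.6  15.1] y [-22.5 -10.5  -0.5]
wrist2 1 2425 zmax [-71.4   7.7  20.1  25.7]
  x [ 4.5 15.1] y [ 0.6  7.5 14.5]
[ 601.68643025 -169.69561382   30.31614339] [-0.77523722  2.49621448 11.58095732] 4.95
```

Cloud measurements show that the real fingertips end about 40 mm short of the reported TCP, in both the open and the closed view. The fingers therefore closed on top of the can, which has not moved. From here I treat the true tip as reported z + 40.

jog_arm(
  increments=[0,0,0,0,0,-15,0,0,0,0,0,0,-10,75,0,0,0,0,0,0,75,0,0,0,0,0,0,75,0,0,0,0,0,0,75,0,0,0,0,0,0,75,0,0,0,0,0,0,75,0,0,0,0,0,0,75,0,0,0,0,0,0,75],
)

```text
t: 6.08
ee_pos: [600.3, -169.7, 53.6]
orientation: [3.099, 0.516, -0.0]
ft_force: [-0.7, -0.0, 0.0]
width: 65.8
grasp_force: 0.0
```

```bash
python3 - <<'E'
from h import *
o=get_obs(); im=get_image("wrist"); P=cloud(im,toolT(o)); px=im["pixels"].astype(int)
x,y,z=P[...,0],P[...,1],P[...,2]
white=(px.max(-1)-px.min(-1)<45)&(px.min(-1)>70)
m=(x>570)&(x<640)&(y>-210)&(y<-130)&(z>15)&(z<75)&white
print(o["width"],o["ee_pos"],cv2.minEnclosingCircle(P[m][:,:2].astype(np.float32)),P[m&(z>62)].mean(0))
E
```

```text
65.79432186151242 [ 600.34125262 -169.73488711   53.5529221 ] ((600.2232055664062, -169.17811584472656), 16.948299407958984) [ 601.96604588 -168.48233446   67.273293  ]
```

jog_arm(
  increments=[0,0,0,0,0,20,75,0,0,0,0,0,30,75,0,0,0,0,0,15,75,0,0,0,0,0,0,75,0,0,0,0,0,0,0,0,0,0,0,0,0,0,0,0,0,0,0,0,0,0,0,0,0,0,0,0,0,0,0,0,0,0,0],
)

```text
t: 7.25
ee_pos: [600.7, -169.8, -10.8]
orientation: [3.099, 0.516, 0.001]
ft_force: [-1.9, -0.3, 4.1]
width: 33.4
grasp_force: 30.0
```

jog_arm(
  increments=[0,0,0,0,0,-20,0,0,0,0,0,0,-40,0,0,0,0,-25,13,0,0,0,0,0,-40,21,0,0,0,0,0,-40,21,0,0,0,0,0,-30,16,0,0,0,0,0,-17.5,9.5,0,0,0,0,0,0,0,0,0,0,0,0,0,0,18,0,0,0,0,0,0,9,0,0,0,0,0,0,0,0],
)

```text
t: 8.62
ee_pos: [481.7, -294.0, 20.0]
orientation: [-3.097, -0.517, 0.003]
ft_force: [0.5, -0.5, -0.5]
width: 33.2
grasp_force: 30.0
```

```bash
python3 - <<'E'
from h import *
o=get_obs(); print(o["t"],o["ee_pos"],o["width"],o["grasp_force"])
im=get_image("scene"); cv2.imwrite("pics/s4.png",cv2.resize(im["pixels"][60:260,130:400],(800,592)))
P=cloud(im);px=im["pixels"].astype(int);x,y,z=P[...,0],P[...,1],P[...,2]
white=(px.max(-1)-px.min(-1)<45)&(px.min(-1)>70)
m=(x>460)&(x<505)&(y>-320)&(y<-265)&(z>30)&white
print(m.sum(),np.percentile(P[m],[2,50,98],axis=0).round(1))
E
```

```text
8.625 [ 481.67469963 -294.00740256   20.02008149] 33.20152143103752 29.999463104040842
427 [[ 462.2 -318.4   34.9]
 [ 489.4 -290.4  243.3]
 [ 504.4 -266.3  412.1]]
```

View pics/s4.png

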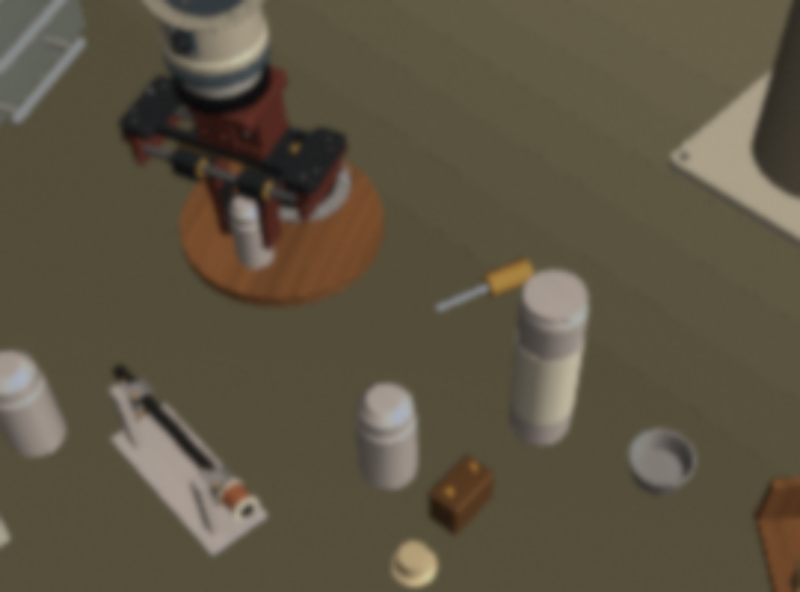

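The picture shows the shield held upright at (250,235) over the free front half of the turntable, clear of the speaker at (320,195). I lower it the last bit and check the force.

jog_arm(
  increments=[0,0,0,0,0,3,0,0,0,0,0,0,1,0,0,0,0,0,0,0.5,0,0,0,0,0,0,0,0],
)

```text
t: 9.18
ee_pos: [482.2, -295.3, 17.2]
orientation: [3.099, 0.515, 0.0]
ft_force: [0.0, -0.2, -0.1]
width: 33.2
grasp_force: 30.0
```

jog_arm(
  increments=[0,0,0,0,0,0.6,0,0,0,0,0,0,0.5,0,0,0,0,0,0,0,0],
)

```text
t: 9.55
ee_pos: [482.3, -295.4, 17.1]
orientation: [3.099, 0.516, 0.001]
ft_force: [-2.7, 2.5, 10.9]
width: 33.2
grasp_force: 30.0
```

jog_arm(
  increments=[0,0,0,0,0,0,75,0,0,0,0,0,0,75,0,0,0,0,0,0,75,0,0,0,0,0,0,75,0,0,0,0,0,-15,75,0,0,0,0,0,-30,75,0,0,0,0,0,-40,75,0,0,-10,0,0,-35,75,0,0,-10,0,0,0,75,0,0,-10,0,0,0,75,0,0,-10,0,0,0,75,0,0,-10,0,0,0,75],
)

```text
t: 11.05
ee_pos: [482.3, -295.4, 137.1]
orientation: [2.585, 1.784, 0.001]
ft_force: [-0.9, -0.4, -0.2]
width: 65.8
grasp_force: 0.0
```

jog_arm(
  increments=[0,0,-10,0,0,0,75,0,0,-5.6,20,25,0,75,0,0,0,32,39,0,75,0,0,0,34,42,0,75,0,0,0,30,38,0,75,0,0,0,23.5,27.5,0,75,0,0,0,0,0,0,75],
)

```text
t: 11.92
ee_pos: [669.6, -173.9, 136.8]
orientation: [2.322, 2.115, 0.001]
ft_force: [-0.2, -0.7, 0.1]
width: 65.8
grasp_force: 0.0
```

```bash
cat > rod.py <<'E'
from h import *
o=get_obs(); T=toolT(o); im=get_image("wrist"); P=cloud(im,T); px=im["pixels"].astype(int)
print(o["t"],o["ee_pos"].round(1),o["width"],"toolx",T[:2,0].round(4),"tooly",T[:2,1].round(4))
x,y,z=P[...,0],P[...,1],P[...,2]
reg=(x>635)&(x<705)&(y>-290)&(y<-60)&(z>50)&(z<80)
dark=reg&(px.max(-1)<75); p=P[dark]
l=cv2.fitLine(p[:,:2].astype(np.float32),cv2.DIST_HUBER,0,.01,.01).ravel(); q=(p[:,:2]-l[2:])@l[:2]
print("rod",len(p),l.round(3),"z",np.percentile(p[:,2],[50,95]).round(1),(l[2:]+np.percentile(q,.5)*l[:2]).round(1),(l[2:]+np.percentile(q,99.5)*l[:2]).round(1))
cop=reg&(px[...,2]>px[...,0]+50); p=P[cop]; q=(p[:,:2]-l[2:])@l[:2]; a,b=np.percentile(q,[1,99]); print("copper",len(p),(l[2:]+a*l[:2]).round(1),(l[2:]+b*l[:2]).round(1),p[:,2].max().round(1))
lt=reg&(px.min(-1)>100); p=P[lt]; q=(p[:,:2]-l[2:])@l[:2]
h,e=np.histogram(q+l[3],bins=np.arange(-290,-60,6)); print("light along",[(int(b),int(c)) for b,c in zip(e,h) if c>3])
cv2.imwrite("pics/w5.png",im["pixels"])
E
python3 rod.py
```

```text
11.925 [ 669.6 -173.9  136.8] 65.82998152670486 toolx [0.0931 0.9957] tooly [ 0.9957 -0.0931]
rod 1672 [ 9.40000e-02  9.96000e-01  6.65379e+02 -1.79980e+02] z [66.  67.6] [ 657.8 -259.7] [674.6 -83. ]
copper 742 [ 660.  -236.4] [674.2 -87.3] 78.8
light along [(-242, 5), (-236, 197), (-230, 222), (-224, 300), (-218, 4), (-212, 6), (-206, 6), (-200, 6), (-194, 7), (-188, 7), (-182, 6), (-176, 7), (-170, 6), (-164, 8), (-158, 7), (-152, 6), (-146, 8), (-140, 7), (-134, 6), (-128, 194), (-122, 312), (-116, 285), (-110, 124), (-104, 21), (-92, 57), (-86, 45)]
```

View pics/w5.png

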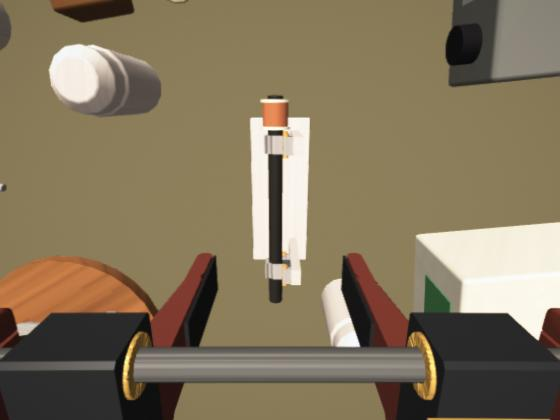

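Wrist view: the coil rod lies vertically at x≈276, from row 96 to 302, with its coil at (275,114) and its clips at rows 145 and 268. The fingers straddle it. The rod's middle is at about (666.2,-172), so I descend.

jog_arm(
  increments=[0,0,0,0,0,25,75,0,0,0,0,0,40,75,0,0,0,0,0,40,75,0,0,0,0,0,20,75,0,0,0,0,0,10.5,75,0,0,0,0,0,0,75,0,0,0,0,0,0,75],
)

```text
t: 12.85
ee_pos: [668.8, -175.9, 2.0]
orientation: [2.324, 2.111, 0.002]
ft_force: [0.1, 0.3, 0.8]
width: 65.7
grasp_force: 0.0
```

```bash
python3 rod.py; python3 -c "
from h import *; o=get_obs(); print(o['ee_pos'],o['ft_force'])"
```

```text
12.85 [ 668.8 -175.9    2. ] 65.70625716938085 toolx [0.096  0.9954] tooly [ 0.9954 -0.096 ]
rod 5431 [ 9.10000e-02  9.96000e-01  6.67512e+02 -1.61258e+02] z [66.1 74.3] [ 659.7 -247.4] [674.6 -83. ]
copper 2922 [ 661.5 -227.4] [674.2 -87.4] 80.0
light along [(-242, 10), (-236, 479), (-230, 668), (-224, 682), (-206, 5), (-200, 10), (-194, 10), (-188, 17), (-182, 12), (-176, 11), (-170, 9), (-164, 5), (-158, 13), (-152, 12), (-146, 12), (-140, 16), (-134, 11), (-128, 726), (-122, 1159), (-116, 1272), (-110, 418), (-104, 25), (-92, 210), (-86, 200)]
[ 668.83832716 -175.87678986    1.98052932] [-0.69720619  0.06088938 -0.33237862]
```

jog_arm(
  increments=[0,0,0,2.3,-1.8,0,75,0,0,0,0,0,0,75,0,0,0,0,0,0,0,0,0,0,0,0,0,0,0,0,0,0,0,0,0,0,0,0,0,0,0,0,0,0,0,0,0,0,0,0,0,0,0,0,0,0,0,0,0,0,0,0,0,0,0,0,0,0,0,0],
)

```text
t: 14.15
ee_pos: [666.4, -173.1, 0.5]
orientation: [2.325, 2.112, 0.0]
ft_force: [1.4, 0.1, -0.9]
width: 11.2
grasp_force: 30.0
```

jog_arm(
  increments=[0,0,0,0,-2,0,0,0,0,0,0,-3,0,0,0,0,0,0,-3,0,0,0,0,0,0,-3,0,0,0,0,0,0,-3,0,0,0,0,0,0,-4,0,0,0,0,0,0,-5,0,0,0,0,0,0,-6,0,0,0,0,0,0,-6,0,0,0,0,0,0,-5,0,0,0,0,0,0,0,0,0],
)

```text
t: 15.52
ee_pos: [626.0, -169.2, 0.5]
orientation: [-2.325, -2.112, 0.0]
ft_force: [0.1, 1.0, -2.0]
width: 11.0
grasp_force: 30.0
```

```bash
cat > held.py <<'E'
from h import *
o=get_obs(); T=toolT(o); Ti=np.linalg.inv(T); im=get_image("wrist"); P=cloud(im,T); px=im["pixels"].astype(int)
print(o["t"],o["ee_pos"].round(1),"w",o["width"].round(1),"axes",T[:2,0].round(4),T[:2,1].round(4),"f",o["ft_force"].round(1),"m",o["moment"].round(2))
L=P@Ti[:3,:3].T+Ti[:3,3]
reg=(abs(L[...,1])<20)&(L[...,0]>-100)&(L[...,0]<110)&(L[...,2]>-75)&(L[...,2]<-42)
for n,m in(("dark",reg&(px.max(-1)<75)&(L[...,0]>14)),("copper",reg&(px[...,2]>px[...,0]+50)&(L[...,0]>40))):
    p=L[m]
    if len(p)<20: print(n,len(p)); continue
    print(n,len(p),"x",np.percentile(p[:,0],[.5,50,99.5]).round(1),"y/x fit",np.polyfit(p[:,0],p[:,1],1).round(3),"z/x fit",np.polyfit(p[:,0],p[:,2],1).round(3))
cv2.imwrite("pics/held.png",im["pixels"])
E
python3 held.py
```

```text
Traceback (most recent call last):
  File "held.py", line 3, in <module>
    print(o["t"],o["ee_pos"].round(1),"w",o["width"].round(1),"axes",T[:2,0].round(4),T[:2,1].round(4),"f",o["ft_force"].round(1),"m",o["moment"].round(2))
                                          ^^^^^^^^^^^^^^^^
AttributeError: 'float' object has no attribute 'round'
```

jog_arm(
  increments=[0,0,0,0,0,-10,0,0,0,0,0,0,-20,0,0,0,0,0,0,-30,0,0,0,0,0,0,-40,0,0,0,0,0,0,-40,0,0,0,0,0,0,-30,0,0,0,0,0,0,-20,0,0,0,0,0,0,-10,0,0,0,0,0,0,0,0],
)

```text
t: 16.7
ee_pos: [626.4, -169.3, 200.8]
orientation: [2.325, 2.112, 0.0]
ft_force: [0.2, 0.6, -1.1]
width: 11.5
grasp_force: 30.0
```

```bash
sed -i 's/o\["width"\].round(1)/o["width"]/' held.py; python3 held.py
```

```text
16.7 [ 626.4 -169.3  200.8] w 11.515235873555511 axes [0.0959 0.9954] [ 0.9954 -0.0959] f [ 0.2  0.6 -1.1] m [ 0.02 -0.07 -0.04]
dark 3205 x [14.4 42.8 90.8] y/x fit [-0.002 -0.369] z/x fit [-1.0000e-03 -6.5119e+01]
copper 2379 x [68.2 77.5 86.1] y/x fit [ 0.008 -1.244] z/x fit [-5.0000e-03 -6.8207e+01]
```

View pics/held.png

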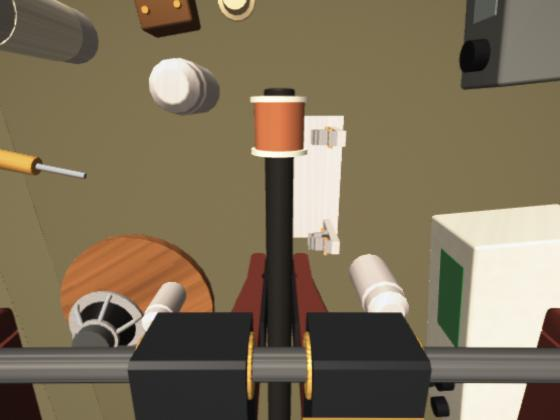

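The rod hangs straight in the fingers, with the coil at (278,125). The shield stands upright on the turntable at (165,305), clear of the speaker. Now I carry the rod to the cradle.

jog_arm(
  increments=[0,0,0,22,-12,0,0,0,0,0,40,-21,0,0,0,0,0,50,-27,0,0,0,0,0,50,-27,0,0,0,0,0,50,-27,0,0,0,0,0,50,-27,0,0,0,0,0,50,-27,0,0,0,0,0,50,-26,0,0,0,0,0,40,-21,0,0,0,0,0,25,-13,0,0,0,0,0,15.6,-8,0,0,0,0,0,0,0,0,0],
)

```text
t: 18.25
ee_pos: [432.9, 294.4, 199.9]
orientation: [-2.323, -2.114, 0.002]
ft_force: [0.3, -0.8, -1.0]
width: 11.3
grasp_force: 30.0
```

jog_arm(
  increments=[0,0,5,0,0,0,0,0,0,9,0,0,0,0,0,0,9,0,0,0,0,0,0,9,0,0,0,0,0,0,5.4,0,0,20,0,0,0,0,0,0,40,0,0,0,0,0,0,30,0,0,0,0,0,0,20,0,0,0,0,0,0,0,0,0,0,0,0,0,0,0],
)

```text
t: 19.5
ee_pos: [434.6, 293.6, 91.1]
orientation: [-2.88, -1.254, -0.001]
ft_force: [-0.2, -0.5, -0.6]
width: 11.1
grasp_force: 30.0
```

```bash
python3 held.py; cat > cr.py <<'E'
from h import *
for c in ("wrist","scene","top"):
    o=get_obs(); im=get_image(c); P=cloud(im,toolT(o) if c=="wrist" else None); px=im["pixels"].astype(int)
    d=np.array([.681,.733]);n=np.array([.733,-.681]); q=P[...,:2]-[434,295]; a=q@d; b=q@n; z=P[...,2]
    ok=(abs(a)<125)&(abs(b)<40)
    def st(v): return (len(v),np.percentile(v,[2,50,98]).round(1).tolist()) if len(v)>15 else len(v)
    m=ok&(z>28)&(z<52)&(abs(a)<75)&(px[...,2]>px[...,0]+25)
    for s in(-1,1):
        k=m&(a*s>0); print(c,"notch",s,"along",st(a[k]),"across",st(b[k]),"z",st(z[k]))
    k=ok&(a<-90)&(z>54)&(z<64); print(c,"stop",st(a[k]),"across",st(b[k]))
    k=ok&(z>3)&(z<13); print(c,"base along",st(a[k]),"across",st(b[k]))
E
python3 cr.py
```

```text
19.5 [434.6 293.6  91.1] w 11.08235304336001 axes [0.6814 0.7319] [ 0.7319 -0.6814] f [-0.2 -0.5 -0.6] m [-0.   -0.02  0.01]
dark 2010 x [14.2 41.6 90.3] y/x fit [0.004 0.445] z/x fit [ 3.000e-03 -6.532e+01]
copper 2498 x [45.7 76.7 85.7] y/x fit [-0.076  5.334] z/x fit [ -0.102 -60.51 ]
wrist notch -1 along 2 across 2 z 2
wrist notch 1 along (499, [37.0, 43.0, 49.6]) across (499, [-21.4, -11.4, 20.2]) z (499, [40.8, 45.6, 48.6])
wrist stop 7 across 7
wrist base along (4302, [-46.9, 4.8, 68.5]) across (4302, [-29.9, -13.0, 29.1])
scene notch -1 along (155, [-54.3, -44.1, -37.7]) across (155, [-19.0, -3.1, 19.8]) z (155, [29.5, 38.6, 48.1])
scene notch 1 along (179, [35.5, 45.1, 51.9]) across (179, [-19.6, -3.3, 20.4]) z (179, [28.6, 39.6, 48.7])
scene stop (21, [-116.2, -112.0, -109.8]) across (21, [-28.5, -23.0, 29.7])
scene base along (1490, [-105.4, -3.0, 103.4]) across (1490, [-30.0, 8.6, 30.4])
top notch -1 along (69, [-52.2, -44.6, -36.4]) across (69, [-6.6, 7.2, 21.4]) z (69, [28.7, 36.9, 48.1])
top notch 1 along (19, [37.6, 43.8, 52.5]) across (19, [15.4, 18.6, 21.8]) z (19, [34.7, 45.2, 49.4])
top stop (74, [-116.0, -111.3, -107.4]) across (74, [-25.7, 2.8, 32.4])
top base along (821, [-118.4, -54.0, 66.2]) across (821, [-28.1, 10.4, 32.4])
```

View pics/held.png

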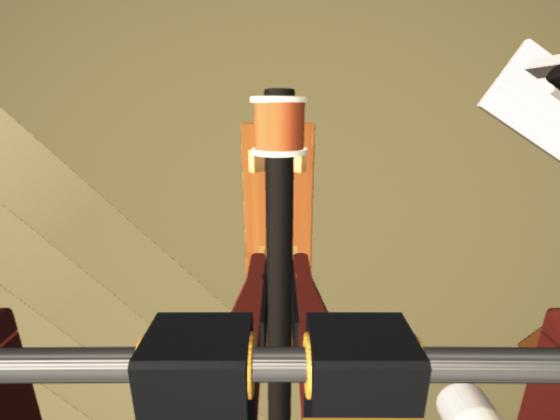

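The cradle is right under the rod: the far notch is at row 160 on both sides of the rod, the coil is beyond it, and the end stop is on the other side. Centring agrees within about 1.5 mm, so I lower it.

jog_arm(
  increments=[0,0,0,0,-1,15,0,0,0,0,0,0,30,0,0,0,0,0,0,30,0,0,0,0,0,0,18,0,0,0,0,0,0,8,0,0,0,0,0,0,4,0,0,0,0,0,0,0,0,0,0,0,0,0,0,0],
)

```text
t: 20.7
ee_pos: [433.7, 295.0, -13.8]
orientation: [-2.88, -1.255, -0.002]
ft_force: [0.9, 0.3, -0.2]
width: 11.2
grasp_force: 30.0
```

jog_arm(
  increments=[0,0,0,0,0,2,0,0,0,0,0,0,1,0,0,0,0,0,0,1,0,0,0,0,0,0,0,0,0,0,0,0,0,0,0],
)

```text
t: 21.32
ee_pos: [433.2, 294.6, -18.5]
orientation: [2.88, 1.255, -0.0]
ft_force: [0.2, 0.1, -0.1]
width: 11.1
grasp_force: 30.0
```

jog_arm(
  increments=[0,0,0,0,0,0.7,0,0,0,0,0,0,0,0,0,0,0,0,0,0.7,0,0,0,0,0,0,0,0],
)

```text
t: 21.82
ee_pos: [433.2, 294.6, -20.0]
orientation: [2.88, 1.255, -0.0]
ft_force: [-0.4, 0.2, -1.4]
width: 11.0
grasp_force: 30.0
```

jog_arm(
  increments=[0,0,0,0,0,0.6,0,0,0,0,0,0,0,0,0,0,0,0,0,0.6,0,0,0,0,0,0,0,0],
)

```text
t: 22.32
ee_pos: [433.6, 294.6, -20.8]
orientation: [2.88, 1.255, 0.001]
ft_force: [0.7, -1.8, 4.2]
width: 10.8
grasp_force: 30.0
```

jog_arm(
  increments=[0,0,0,0,0,0.3,0,0,0,0,0,0,0,0],
)

```text
t: 22.58
ee_pos: [433.6, 294.6, -21.0]
orientation: [2.88, 1.255, 0.001]
ft_force: [0.8, -3.2, 6.0]
width: 11.1
grasp_force: 30.0
```

```bash
python3 held.py; python3 cr.py | grep notch
```

```text
22.575 [433.6 294.6 -21. ] w 11.146425296229946 axes [0.6807 0.7326] [ 0.7326 -0.6807] f [ 0.8 -3.2  6. ] m [-0.58 -0.16  0.01]
dark 2032 x [14.3 41.3 90.3] y/x fit [0.004 0.241] z/x fit [ 3.0000e-03 -6.5389e+01]
copper 4919 x [40.2 53.6 85.3] y/x fit [-0.016  0.682] z/x fit [ -0.155 -56.1  ]
wrist notch -1 along (111, [-73.6, -52.2, -20.3]) across (111, [-11.0, 4.9, 9.3]) z (111, [28.7, 40.9, 42.7])
wrist notch 1 along (5215, [10.7, 46.8, 74.2]) across (5215, [-20.5, 1.8, 19.2]) z (5215, [30.3, 44.5, 50.2])
scene notch -1 along (48, [-53.7, -44.4, -5.7]) across (48, [7.9, 15.9, 20.7]) z (48, [29.9, 42.6, 48.4])
scene notch 1 along (252, [9.0, 45.7, 73.2]) across (252, [-18.8, 4.5, 20.0]) z (252, [29.8, 43.1, 50.2])
top notch -1 along (81, [-72.7, -48.1, -33.6]) across (81, [-15.1, 6.5, 21.1]) z (81, [30.5, 40.1, 47.8])
top notch 1 along 0 across 0 z 0
```

jog_arm(
  increments=[0,0,0,0,0,0,20,0,0,0,0,0,0,40,0,0,0,0,0,0,55,0,0,0,0,0,0,55,0,0,0,0,0,0,55,0,0,0,0,0,0,55,0,0,0,0,0,-10,55,0,0,0,0,0,-25,55,0,0,0,0,0,-40,55,0,0,0,0,0,-45,55,0,0,0,0,0,-40,55,0,0,0,0,0,-20,55],
)

```text
t: 24.28
ee_pos: [434.2, 295.2, 161.8]
orientation: [-2.879, -1.255, -0.006]
ft_force: [0.5, 0.4, -0.7]
width: 48.1
grasp_force: 0.0
```

```bash
python3 - <<'E'
from h import *
o=get_obs(); im=get_image("wrist"); P=cloud(im,toolT(o)); px=im["pixels"].astype(int)
im2=get_image("scene"); im3=get_image("top")
print(o["t"],o["ee_pos"].round(1),o["width"])
d=np.array([.681,.733]);n=np.array([.733,-.681])
for c,i,Q in(("wrist",im,P),("scene",im2,cloud(im2)),("top",im3,cloud(im3))):
    p_=i["pixels"].astype(int); q=Q[...,:2]-[434,295]; a=q@d;b=q@n;z=Q[...,2]
    m=(abs(a)<100)&(abs(b)<14)&(z>34)&(z<52)&(p_.max(-1)<75)
    if m.sum()>20: print(c,"rod",m.sum(),np.percentile(a[m],[.5,99.5]).round(1),"across/along",np.polyfit(a[m],b[m],1).round(3),"z/along",np.polyfit(a[m],z[m],1).round(3))
A=cv2.resize(im["pixels"],(400,300)); B=cv2.resize(im2["pixels"][60:330,130:490],(400,300))
cv2.imwrite("pics/fin.png",np.hstack([A,B]))
E
```

```text
24.275 [434.2 295.2 161.8] 48.05775123321239
wrist rod 1207 [-87.9  88.8] across/along [0.009 0.503] z/along [1.0000e-03 4.4859e+01]
scene rod 340 [-89.9  88.7] across/along [0.004 1.508] z/along [-5.0000e-03  4.3684e+01]
top rod 134 [-87.3  51.5] across/along [-0.02   2.556] z/along [-5.0000e-03  4.1987e+01]
```

View pics/fin.png

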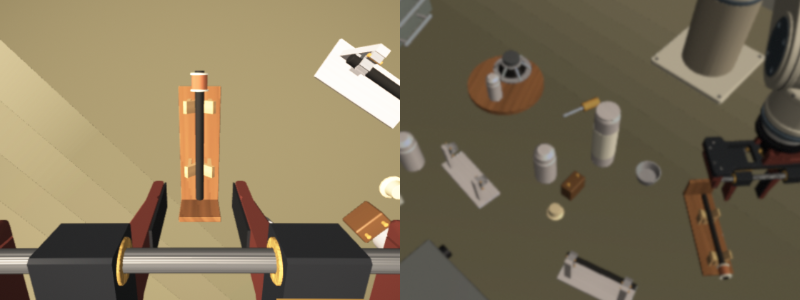

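The rod lies level in both notches at (199,145), centred within about 1 mm. Its bare end faces the stop, the coil is at the other end, and the shield stands on the turntable at (494,85). The gripper is clear of everything, so I hand the job in.

```bash
python3 -c "
from workcell import job; print(job.close_job())"
```

```text
the job is handed in; nothing more can be done
None
```

The job is handed in at about 24 s: the shield stands upright on the free part of the turntable, and the coil rod lies in both cradle notches, centred within about 1 mm with its bare end towards the stop; along the way my first grip closed lightly on top of the shield (no more than about 12 N measured) because the real fingertips end 40 mm short of the reported TCP, but it did not move.

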